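# Set the filter slide to the third notch

### The job

On the grey attenuator box, push the black tab all the way home to its stop, at the end with the round window, then push it back the other way for three clicks and stop there, in the third notch (the home position is not counted), never going past that notch. Only push the tab with the fingertips, do not pinch it, and leave the things standing around the box where they are. Leave the tab resting in the notch and move clear of it.

Things in the scene. Friction and masses are not known exactly. Their poses are not given: they have to be found in the camera images.
- attenuator: grey attenuator box fixed to the worktop; base plate 98 x 188 x 6 mm, housing 74 x 168 mm, 44 mm high, a 12 mm wide slot along the middle of its top. Origin: centre of the underside; z up, y along the slot, pointing away from the home end; x across. The home end (-y) has a round window (23 mm) on the top and a short tube on the +x side near it.
- home_mark (a point): point on the housing's top, 44 mm above the worktop and 17 mm beside the slot's middle, at box y = -30 mm: the home notch's mark, first of five plain dark lines 15 mm apart along the box's +y (-30, -15, 0, 15, 30 mm). The tab's middle stands level with the home mark when home, and with the fourth line (y = +15 mm) in the third notch.
- filter_slide (a joint): travel of the filter slide in m along the box's +y: 0 at the home stop, a notch every 0.015, third notch 0.045, far stop (fourth notch) 0.060. A spring ball clicks into each notch: leaving one takes about 5 N; past the midpoint between two notches the slide jumps ahead of the finger into the next by itself. Starts in the first or the second notch.
- tab_top (a point): centre of the top face of the black tab on the filter slide, 86 mm above the worktop; moves with the slide. The tab is an upright block 34 mm tall (from 52 to 86 mm above the worktop, 8 mm over the housing's top), 12 mm thick along the slot (y) and 30 mm wide across it (x), 35 mm over its side cheeks; nothing stands above the housing but the tab.
- dropper_bottle: amber dropper bottle with a black teat, 33 mm across, 100 mm tall; loose bystander, to be left alone. Origin: centre of its underside
- jar_d: small white jar with a screw cap, 33 mm across, 44 mm tall; loose bystander, to be left alone. Origin: centre of its underside
- rubber_bung: dark rubber bung, 28 mm across, 25 mm tall; loose bystander, to be left alone. Origin: centre of its underside
- glass_beaker: empty glass beaker, 56 mm across, 72 mm tall; loose bystander, to be left alone. Origin: centre of its underside

How it is judged (in metres and radians):
On the way:
1. the slide has been pushed fully home (within 4 mm of its stop) (value of joint filter_slide below 0.004 m), for 0.1 s.
At the end, for the whole second after the job is handed in: after having been fully home, the slide rests in the third notch (joint at 45 mm, within 4 mm), still and released (value of joint filter_slide between 0.041 and 0.049 m and velocity of joint filter_slide between -0.005 and 0.005 m/s); the robot touches nothing.
It fails at once if the slide went past the third notch (over the ridge to the fourth, joint beyond 53 mm) (value of joint filter_slide above 0.053 m).
It fails at once if the tab was pinched: fingers pressing on two opposite sides of it at once ((contact force between the fingers and filter_slide_c1 above 0.5 N and contact force between the fingers and filter_slide_c2 above 0.5 N) or (contact force between the fingers and filter_slide_c3 above 0.5 N and contact force between the fingers and filter_slide_c4 above 0.5 N)).
It fails at once if a thing standing around the box was shifted more than 2 cm, lifted or knocked over (distance of any of dropper_bottle, jar_d, rubber_bung, glass_beaker from where it was at the start of the episode above 0.02 m or angle between any of dropper_bottle, jar_d, rubber_bung, glass_beaker's own z axis and vertical above 0.5 rad).
It also fails if it takes over 61 s, if anything falls off the work surface, if the arm or the gripper's body presses on something with over 40 N, if the wrist force passes 120 N, or if a joint passes its speed limit or range.

### The arm

A 6-joint arm with a two-finger parallel gripper is mounted at the origin on a cart in front of the work surface, level with it; the furniture and walls round the work are solid. World frame = base frame: x ahead of the robot, y to its left, z up, the work surface at z = 0. Lengths are in mm, angles in rad, forces in N, time in s.
With the tool pointing down it reaches from about 350 to 875 mm from the base axis. Payload 4.2 kg.
Tool frame: the origin (TCP) lies at the very end of the fingers, on their centre line; the grasp point (between the pads) lies 19 mm behind it; z points along the fingers, y is the direction in which the jaws open and shut (so a half turn about z gives the same grasp; the last joint's range is limited). The gripper opens to 85 mm and grips with 20 to 120 N. Pads are 22 mm wide; open, the fingers measure 114 mm over their backs; the gripper's body (76 mm by 85 mm) begins 54 mm behind the grasp point. The pads swing forward as they close: fully open they stand 13 mm farther back than shut.
Start: joints at [0.259, 0.385, 0.008, 0, -1.194, -0.259], TCP at [624.979, 0.025, 231.312] pointing down, gripper open.
Joint ranges: [-3.14, 3.14], [-1.21, 2.06], [-1.07, 1.41], [-3.16, 2.05], [-2.99, -0.16], [-3.1, 3.1]. Speed limits (rad/s): [2.79, 2.79, 3.14, 3.14, 3.14, 3.14].

### API

Orientations are given as a unit quaternion [x, y, z, w].
In Python, from bench import read_state, get_image, camera_params, job_done gives the robot as it stands.
- The arm moves only by the tool send_rows, never from a script. Its arguments are lists of equal length, an entry for each row: "translation": the shift along the tool's x, y, z in m, a list of three; "yaw": the turn about the tool's z in degrees; "fingers": the closure in counts, from 0 (fully open) to 255 (shut). A call has 1 to 12 rows; each row is the pose to reach, as a shift and turn from the pose measured when the call began, along the tool's axes at that moment; what a row does not reach only later rows make up. A row lasts 1/10 s, in which the tool goes at most 50 mm and 8.59 degrees, less where a joint would pass 70% of its speed; a pose out of reach is approached as far as the arm can. A call with a gripper value outside its range is refused whole. The fingers move at their own pace and stop on an object; the grip force is fixed at half the most. Time passes only in rows, so rows that repeat a pose let the fingers close. It gives the time, the measured TCP pose, the force and the opening at its end, in the units of the state.
- read_state(): the state, without advancing time (a new reading comes with each control period).
- get_image(name): name is "scene" or "side" or "wrist"; returns the picture (400x640x3 uint8, blue, green, red); there is no depth.
- camera_params(name): a dict with "mtx" (3x3 intrinsics, pixels), "rvec" (rotation vector, rad) and "tvec" (3), from world to camera coordinates, as OpenCV has them; the wrist camera has in their place "tool_from_camera" (4x4, takes a point from camera to tool coordinates, whose origin is the TCP and whose axes are the flange's). Camera axes: x right, y down, z forward; pixel columns grow to the right and rows downward; lengths in mm; the calibration is good to about 2 mm. A picture is of the moment at which its call begins: read the wrist's pose just before it. camera_params takes no time and is no camera call.
- job_done(): hands the job in, once; it reports no verdict.
The state is a dict: "clock": time; "joints": joint angles; "joint_vel": joint speeds; "joint_efforts": joint torques, N m; "position": TCP position; "ee_rot": TCP orientation; "contact_force": force on the tool from outside, world axes, zero at the start; "wrist_torque": the same for the moment, N m; "gripper_width": finger opening in mm.
Only numpy, scipy, OpenCV 4.12 (cv2) and the standard library are available. Lean on these libraries where they do the work, as an engineer would, in place of code of your own. Each camera call takes 0.05 s, during which the arm holds its last target.

## Working session

There is one attempt and no reset: what is moved stays moved. The work goes in short steps, Python scripts to look and compute and a tool call to move; the robot and the scene stay as the last step left them, time stands still between calls to the robot, and variables do not carry over. Pictures are saved under pics/ and viewed, and the job is handed in when it is done.

Besides the shell and the picture viewer there is one more tool, called after ">>>" by a JSON object that holds its "method" and its "body". send_rows: Moves the arm, as the interface text tells. Its arguments: {"type":"object","properties":{"translation":{"type":"array","items":{"type":"array","items":{"type":"number"}}},"yaw":{"type":"array","items":{"type":"number"}},"fingers":{"type":"array","items":{"type":"number"}}},"required":["translation","yaw","fingers"]}

```bash
mkdir -p pics; python3 - <<'E'
from bench import *
import cv2
s=read_state();print(s)
for n in ["scene","side","wrist"]:
    cv2.imwrite(f"pics/{n}0.png",get_image(n)); print(n,camera_params(n))
E
```

```text
{'clock': 0.0, 'joints': array([ 2.58635706e-01,  3.85540669e-01,  6.61644863e-03, -5.06881503e-04,
       -1.19399853e+00, -2.58608211e-01]), 'joint_vel': array([-0.00021624,  0.00020719, -0.00069683, -0.00036716,  0.00101704,
        0.00034498]), 'joint_efforts': array([-9.55001960e-04, -3.92286408e+01,  1.88399577e+01,  4.18616563e+00,
       -4.72148502e-03,  8.27910434e-07]), 'position': array([6.24409502e+02, 4.18693129e-02, 2.30226337e+02]), 'ee_rot': array([-0.70704996,  0.70716276,  0.00073816, -0.00080064]), 'contact_force': array([-0.52239297, -0.09261154,  0.18768185]), 'wrist_torque': array([-0.0227178 , -0.01627428, -0.01192902]), 'gripper_width': 85.55893404959193}
scene {'mtx': array([[370.06788096,   0.        , 321.27649884],
       [  0.        , 370.06788096, 195.78178673],
       [  0.        ,   0.        ,   1.        ]]), 'rvec': array([ 2.1925168 , -0.80401666,  0.38709425]), 'tvec': array([-568.578419  ,  169.06149954,  782.1488237 ])}
side {'mtx': array([[455.55904269,   0.        , 310.59112095],
       [  0.        , 455.55904269, 198.64411813],
       [  0.        ,   0.        ,   1.        ]]), 'rvec': array([ 1.98937663, -0.61970844,  0.33959382]), 'tvec': array([-569.68897581,  132.28283039,  833.88707386])}
wrist {'mtx': array([[343.9221173 ,   0.        , 319.73301858],
       [  0.        , 343.9221173 , 202.91389264],
       [  0.        ,   0.        ,   1.        ]]), 'tool_from_camera': array([[ 9.87615070e-04, -9.44464252e-01, -3.28612692e-01,
         8.42994305e+01],
       [ 9.99999299e-01,  7.18342814e-04,  9.40819625e-04,
        -1.10494955e-01],
       [-6.52513937e-04, -3.28613391e-01,  9.44464300e-01,
        -1.42684681e+02],
       [ 0.00000000e+00,  0.00000000e+00,  0.00000000e+00,
         1.00000000e+00]])}
```

View pics/scene0.png

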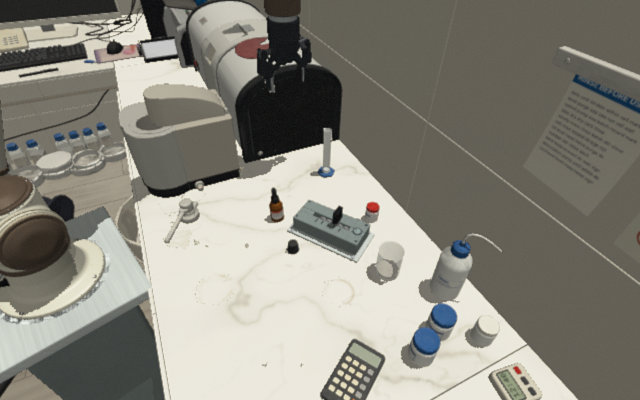

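View pics/side0.png

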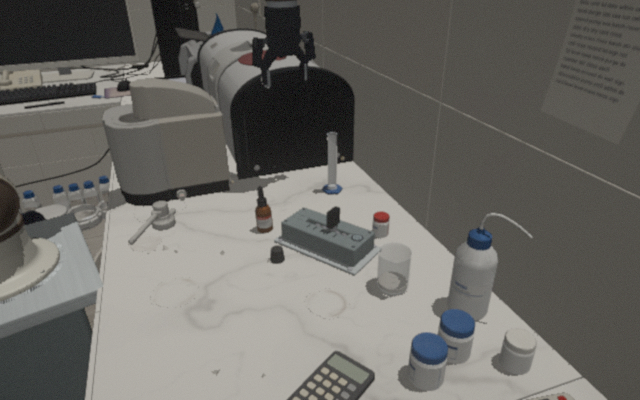

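View pics/wrist0.png

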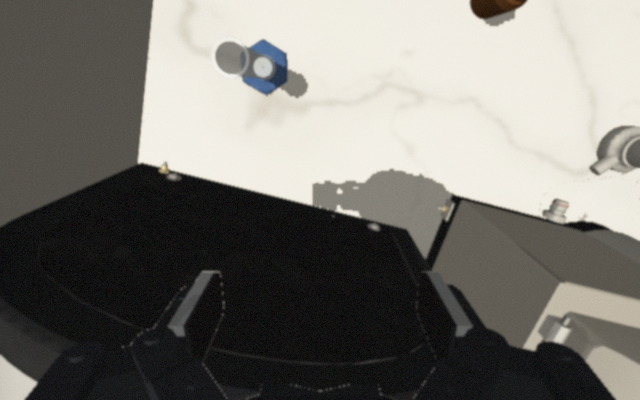

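```bash
cat > h.py <<'E'
import numpy as np, cv2
from bench import *
def proj(n,P):
    c=camera_params(n); return cv2.projectPoints(np.array(P,float).reshape(-1,1,3),c['rvec'],c['tvec'],c['mtx'],None)[0].reshape(-1,2)
def back(n,px,z):
    c=camera_params(n);R=cv2.Rodrigues(c['rvec'])[0];o=-R.T@c['tvec'];d=R.T@np.linalg.inv(c['mtx'])@np.array([*px,1.]);return o+d*(z-o[2])/d[2]
E
python3 - <<'E'
from h import *
for n,b in (("scene",(280,190,100,70)),("side",(265,195,125,80))):
    im=cv2.imread(f"pics/{n}0.png");x,y,w,h=b
    cv2.imwrite(f"pics/{n}0z.png",cv2.resize(im[y:y+h,x:x+w],None,fx=6,fy=6,interpolation=cv2.INTER_CUBIC))
print(back("side",(328,235),44),back("side",(264,230),0),back("side",(278,262),0),back("side",(393,290),0),back("side",(381,234),0))
print(proj("side",[[624,0,230]]))
E
```

```text
[ 518.39050438 -309.12398388   44.        ] [ 462.21197785 -161.71949977    0.        ] [ 430.02868276 -274.05241324    0.        ] [ 5.47493006e+02 -4.54446455e+02  5.68434189e-14] [ 646.25040606 -313.1815829     0.        ]
[[285.40349184  89.59112002]]
```

View pics/scene0z.png

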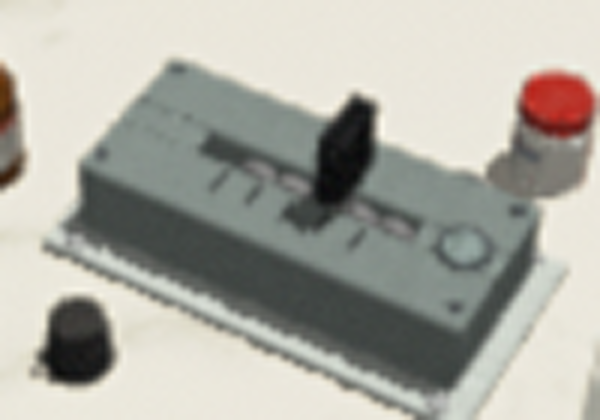

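View pics/side0z.png

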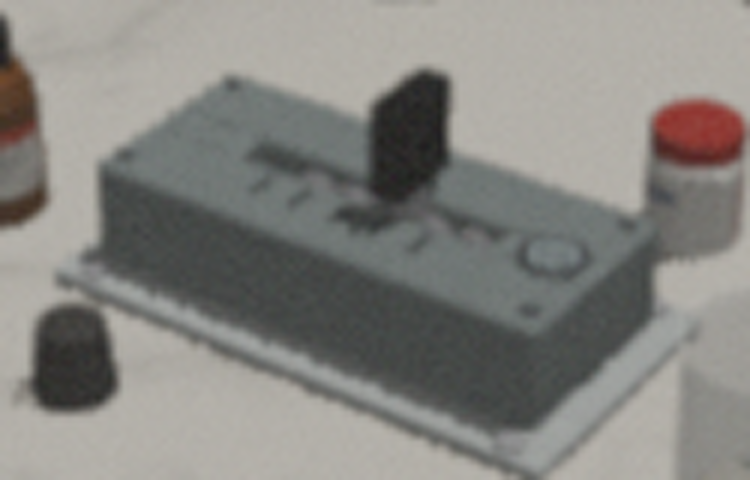

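```bash
cat > fit.py <<'E'
from h import *
from scipy.optimize import least_squares
# +y to image left; +x is away from camera (y left, z up => x = y×z : away?) decide numerically
side={ (1):None}
S=np.array([[102,166],[233,80],[655,228],[528,330],[58,272],[535,472],[697,325]])/6+[265,195]-0.4
C=np.array([[82,165],[175,62],[540,208],[462,328],[45,242],[440,417],[567,265]])/6+[280,190]-0.4
def L(s):
    # near=-s x side
    return np.array([[-s*37,84,44],[s*37,84,44],[s*37,-84,44],[-s*37,-84,44],[-s*49,94,6],[-s*49,-94,6],[s*49,-94,6]])
def T(p,P):
    c,s_=np.cos(p[2]),np.sin(p[2]);P=np.array(P,float);return np.c_[P[:,0]*c-P[:,1]*s_+p[0],P[:,0]*s_+P[:,1]*c+p[1],P[:,2]]
def fit(verbose=1):
  best=None
  for s in (1,-1):
    for y0 in np.arange(-3,3.2,.5):
      f=lambda p:np.r_[(proj("side",T(p,L(s)))-S).ravel(),(proj("scene",T(p,L(s)))-C).ravel()]
      r=least_squares(f,[518,-309,y0],loss='soft_l1',x_scale=[100,100,1])
      if best is None or r.cost<best[0]: best=(r.cost,s,r.x,f(r.x))
  return best
if __name__=="__main__":
  b=fit();print(b[:3]);print(b[3].reshape(2,-1,2).round(1).tolist())
  p=b[2]
  print("y axis",-np.sin(p[2]),np.cos(p[2]))
  for n,o in(("side",[265,195]),("scene",[280,190])):
    for t in (15,30):
      print(n,t,((proj(n,T(p,[[sx,-30+t+sy,z] for z in(86,52) for sx in(-15,15) for sy in(-6,6)]))+.4-o)*6).round().tolist())
    print("marks",((proj(n,T(p,[[sx,y,44] for sx in(-17,) for y in(-30,-15,0,15,30)]))+.4-o)*6).round().tolist())
E
python3 fit.py
```

```text
(np.float64(14.062034610328759), 1, array([ 5.32470405e+02, -2.84583451e+02,  3.27071807e-01]))
[[[-1.7, -0.5], [0.2, -1.5], [1.4, -0.4], [0.8, 1.4], [-1.2, -0.5], [0.3, 0.9], [1.4, -0.7]], [[-1.9, -0.6], [-0.6, -1.5], [0.4, 0.0], [-0.9, 1.0], [-1.5, -0.8], [2.9, 2.8], [0.0, 0.0]]]
y axis -0.32127144866003526 0.9469871468377394
side 15 [[398.0, 117.0], [366.0, 106.0], [454.0, 77.0], [422.0, 66.0], [398.0, 214.0], [366.0, 202.0], [454.0, 172.0], [422.0, 160.0]]
side 30 [[358.0, 103.0], [326.0, 92.0], [414.0, 63.0], [383.0, 53.0], [358.0, 199.0], [327.0, 187.0], [414.0, 157.0], [383.0, 146.0]]
marks [[419.0, 248.0], [379.0, 232.0], [339.0, 217.0], [300.0, 202.0], [263.0, 188.0]]
scene 15 [[339.0, 151.0], [310.0, 139.0], [377.0, 103.0], [349.0, 92.0], [335.0, 215.0], [307.0, 203.0], [372.0, 167.0], [345.0, 155.0]]
scene 30 [[303.0, 136.0], [275.0, 124.0], [342.0, 89.0], [315.0, 77.0], [300.0, 200.0], [273.0, 188.0], [338.0, 152.0], [311.0, 141.0]]
marks [[352.0, 242.0], [317.0, 227.0], [283.0, 212.0], [249.0, 197.0], [216.0, 182.0]]
```

>>> {"method": "send_rows", "body": {"translation": [[0.025,0.01,0],[0.05,0.02,0],[0.075,0.03,0],[0.1,0.04,0],[0.125,0.05,0],[0.15,0.06,0],[0.175,0.07,0],[0.2,0.08,0],[0.225,0.09,0],[0.25,0.1,0],[0.261,0.1,0],[0.261,0.1,0]], "yaw": [-2,-4,-6,-8,-10,-12,-14,-16,-18,-18.7,-18.7,-18.7], "fingers": [255,255,255,255,255,255,255,255,255,255,255,255]}}

```text
clock: 1.35
position: [524.3, -262.1, 230.3]
ee_rot: [0.812, -0.584, -0.001, 0.001]
contact_force: [0.0, 0.8, -0.0]
gripper_width: -0.1
```

```bash
python3 - <<'E'
from h import *
s=read_state();print(s['clock'],s['position'],s['ee_rot'],s['gripper_width'],s['contact_force'])
cv2.imwrite("pics/wrist1.png",get_image("wrist"))
E
```

```text
1.35 [ 524.33144292 -262.06102334  230.31568098] [ 8.11866766e-01 -5.83841903e-01 -7.94394352e-04  5.96128110e-04] -0.07911630313579664 [ 0.04948837  0.76634536 -0.04878458]
```

View pics/wrist1.png

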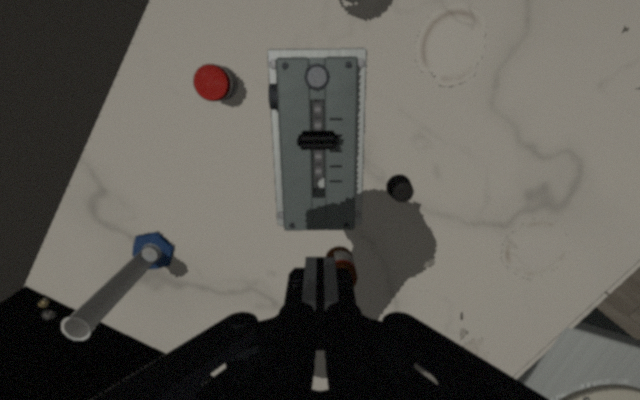

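```bash
cat > w.py <<'E'
from h import *
from scipy.spatial.transform import Rotation as Ro
def wback(px,z,s):
    c=camera_params("wrist");M=np.eye(4);M[:3,:3]=Ro.from_quat(s['ee_rot']).as_matrix();M[:3,3]=s['position']
    M=M@c['tool_from_camera'];d=M[:3,:3]@np.linalg.inv(c['mtx'])@np.array([*px,1.]);o=M[:3,3];return o+d*(z-o[2])/d[2]
E
python3 - <<'E'
from w import *
s=read_state()
im=cv2.imread("pics/wrist1.png")
cv2.imwrite("pics/w1z.png",cv2.resize(im[40:240,255:380],None,fx=3,fy=3,interpolation=cv2.INTER_CUBIC)[:600])
p=[wback(q,z,s)[:2] for q,z in (((277,57),44),((357,57),44),((354,228),44),((283,230),44))]
p=np.array(p);print(p.round(1), p.mean(0), np.linalg.norm(np.diff(p,axis=0),axis=1))
up=(p[2]+p[3]-p[0]-p[1]);up/=np.linalg.norm(up);print("y axis",up)
c=p.mean(0);
for q,z in (((318,140),86),((337,119),44),((337,165),44),((337,181),44),((317,77),44),((400,188),12),((340,262),90),((212,82),40)):
    w=wback(q,z,s);print(q,w.round(1),"box y",(w[:2]-c)@up,"x",(w[:2]-c)@[up[1],-up[0]])
E
```

```text
[[ 593.9 -349.7]
 [ 527.  -372.3]
 [ 471.9 -217.8]
 [ 541.2 -192. ]] [ 533.50032544 -282.93949956] [ 70.58509157 164.05551331  73.91535539]
y axis [-0.32644613  0.94521581]
(318, 140) [ 538.4 -298.4   86. ] box y -16.20499812339173 x -0.4148295104660399
(337, 119) [ 525.8 -316.3   44. ] box y -29.040406910312434 x -18.169554170494294
(337, 165) [ 511.1 -275.1   44. ] box y 14.767194676961784 x -18.605129094242162
(337, 181) [ 505.7 -259.8   44. ] box y 30.942855132729076 x -18.76596218745669
(317, 77) [ 555.2 -345.3   44. ] box y -65.98821219081401 x 0.16270851723788068
(400, 188) [ 433.1 -266.5   12. ] box y 48.343253382159794 x -89.5706069505788
(340, 262) [ 483.4 -198.8   90. ] box y 95.92124916605913 x -19.89368397820541
(212, 82) [ 644.6 -310.6   40. ] box y -62.39286346839279 x 96.03657023011817
```

View pics/w1z.png

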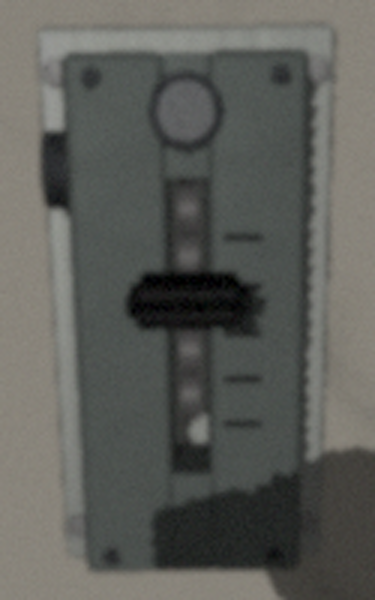

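>>> {"method": "send_rows", "body": {"translation": [[0,0,0.02],[0,0,0.045],[0,0,0.07],[0,0,0.095],[0,0,0.12],[0,0,0.14],[0,0,0.155],[0,0,0.165],[0,0,0.17],[0,0,0.17]], "yaw": [0,0,0,0,0,0,0,0,0,0], "fingers": [255,255,255,255,255,255,255,255,255,255]}}

```text
clock: 2.4
position: [524.4, -260.6, 60.0]
ee_rot: [0.812, -0.583, -0.001, 0.001]
contact_force: [0.3, 0.0, 0.5]
gripper_width: -0.1
```

```bash
python3 - <<'E'
from h import *
cv2.imwrite("pics/wrist2.png",get_image("wrist"))
im=get_image("side");cv2.imwrite("pics/side2.png",cv2.resize(im[150:290,240:400],None,fx=4,fy=4,interpolation=cv2.INTER_CUBIC))
E
```

```text
(no output)
```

View pics/wrist2.png

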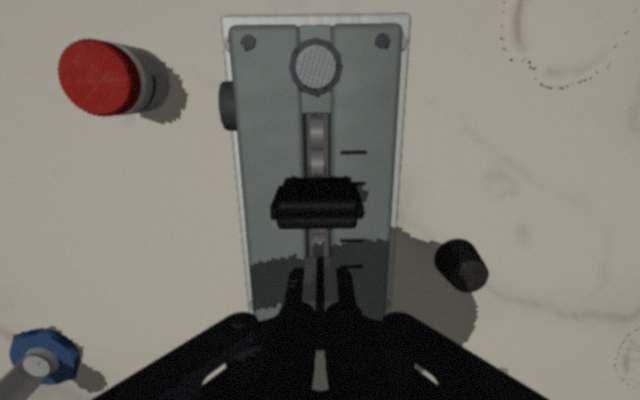

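View pics/side2.png

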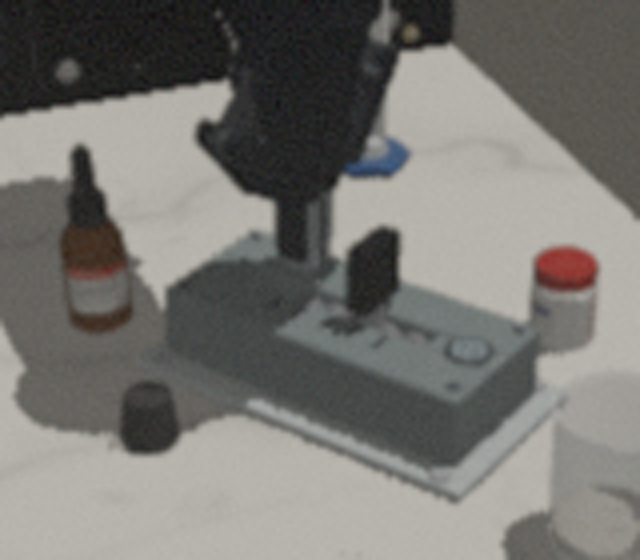

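>>> {"method": "send_rows", "body": {"translation": [[0.006,0,0],[0.012,0,0],[0.016,0,0],[0.019,0,0],[0.021,0,0],[0.023,0,0],[0.025,0,0],[0.027,0,0],[0.027,0,0]], "yaw": [0,0,0,0,0,0,0,0,0], "fingers": [255,255,255,255,255,255,255,255,255]}}

```text
clock: 3.4
position: [533.5, -286.9, 61.0]
ee_rot: [0.812, -0.583, -0.0, 0.0]
contact_force: [-0.6, 1.9, 1.0]
gripper_width: -0.3
```

>>> {"method": "send_rows", "body": {"translation": [[0.002,0,0],[0.004,0,0],[0.006,0,0],[0.007,0,0],[0.008,0,0],[0.008,0,0]], "yaw": [0,0,0,0,0,0], "fingers": [255,255,255,255,255,255]}}

```text
clock: 4.0
position: [536.1, -294.7, 60.9]
ee_rot: [0.812, -0.583, -0.0, 0.0]
contact_force: [0.1, 0.1, 0.6]
gripper_width: -0.1
```

```bash
python3 - <<'E'
from h import *
cv2.imwrite("pics/wrist3.png",get_image("wrist"))
E
```

```text
(no output)
```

View pics/wrist3.png

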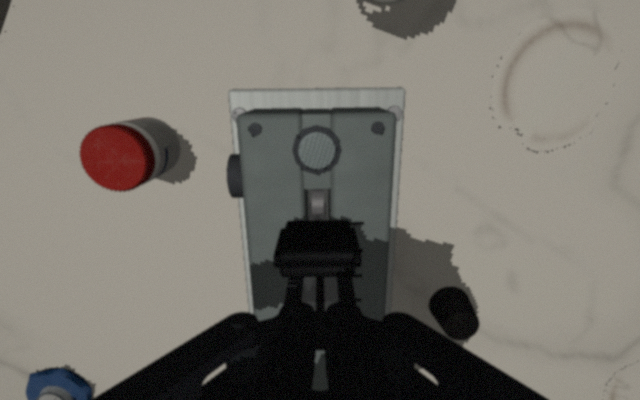

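>>> {"method": "send_rows", "body": {"translation": [[0.001,0,0],[0.002,0,0],[0.003,0,0],[0.004,0,0],[0.005,0,0],[0.005,0,0]], "yaw": [0,0,0,0,0,0], "fingers": [255,255,255,255,255,255]}}

```text
clock: 4.65
position: [536.6, -296.5, 61.0]
ee_rot: [0.812, -0.583, -0.003, -0.0]
contact_force: [-2.1, 11.4, 4.6]
gripper_width: -0.2
```

>>> {"method": "send_rows", "body": {"translation": [[-0.005,0,0],[-0.012,0,0],[-0.015,0,-0.015],[-0.015,0,-0.035],[-0.015,0,-0.055],[-0.015,0,-0.06],[0,0,-0.06],[0.015,0,-0.06],[0.03,0,-0.06],[0.042,0,-0.06],[0.048,0,-0.06],[0.048,0,-0.06]], "yaw": [0,0,0,0,0,0,0,0,0,0,0,0], "fingers": [255,255,255,255,255,255,255,255,255,255,255,255]}}

```text
clock: 5.85
position: [552.0, -343.2, 119.8]
ee_rot: [0.812, -0.584, -0.003, -0.0]
contact_force: [-0.3, -0.1, 0.3]
gripper_width: 0.2
```

```bash
python3 - <<'E'
from h import *
im=get_image("side");cv2.imwrite("pics/side4.png",cv2.resize(im[150:290,240:400],None,fx=4,fy=4,interpolation=cv2.INTER_CUBIC))
E
```

```text
(no output)
```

View pics/side4.png

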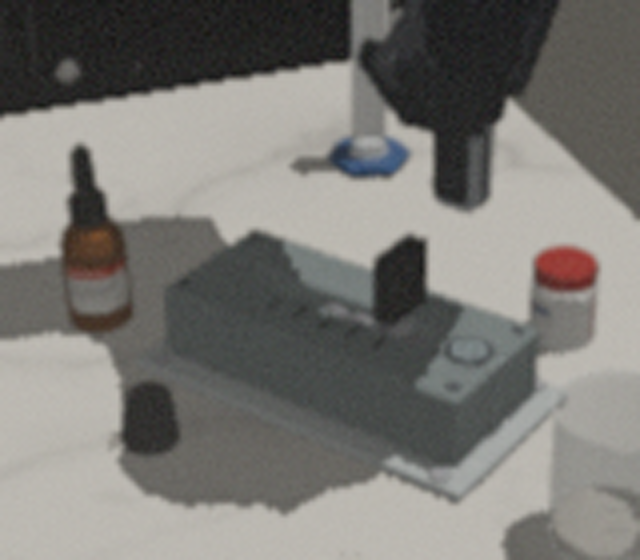

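>>> {"method": "send_rows", "body": {"translation": [[0,0,0.01],[0,0,0.025],[0,0,0.04],[0,0,0.052],[0,0,0.058],[0,0,0.059],[-0.005,0,0.059],[-0.009,0,0.059],[-0.011,0,0.059],[-0.011,0,0.059]], "yaw": [0,0,0,0,0,0,0,0,0,0], "fingers": [255,255,255,255,255,255,255,255,255,255]}}

```text
clock: 6.9
position: [548.3, -331.6, 61.7]
ee_rot: [0.812, -0.583, -0.003, -0.0]
contact_force: [-0.2, -0.2, 0.3]
gripper_width: -0.1
```

>>> {"method": "send_rows", "body": {"translation": [[-0.001,0,0],[-0.002,0,0],[-0.003,0,0],[-0.004,0,0],[-0.005,0,0],[-0.006,0,0],[-0.006,0,0]], "yaw": [0,0,0,0,0,0,0], "fingers": [255,255,255,255,255,255,255]}}

```text
clock: 7.6
position: [546.5, -326.1, 61.8]
ee_rot: [0.812, -0.583, -0.002, -0.0]
contact_force: [1.0, -3.2, -1.4]
gripper_width: -0.0
```

>>> {"method": "send_rows", "body": {"translation": [[-0.0015,0,0],[-0.003,0,0],[-0.0045,0,0],[-0.006,0,0],[-0.007,0,0],[-0.007,0,0]], "yaw": [0,0,0,0,0,0], "fingers": [255,255,255,255,255,255]}}

```text
clock: 8.2
position: [544.0, -318.9, 61.8]
ee_rot: [0.812, -0.583, -0.003, -0.0]
contact_force: [0.4, -0.1, 0.0]
gripper_width: 0.4
```

```bash
python3 - <<'E'
from h import *
im=get_image("side");cv2.imwrite("pics/side5.png",cv2.resize(im[150:290,240:400],None,fx=4,fy=4,interpolation=cv2.INTER_CUBIC))
E
```

```text
(no output)
```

View pics/side5.png

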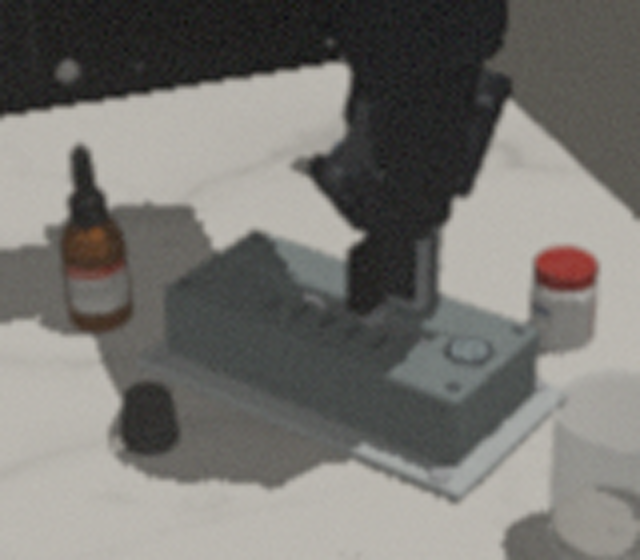

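>>> {"method": "send_rows", "body": {"translation": [[-0.002,0,0],[-0.004,0,0],[-0.006,0,0],[-0.0075,0,0],[-0.009,0,0],[-0.0105,0,0],[-0.012,0,0],[-0.0135,0,0],[-0.015,0,0],[-0.015,0,0]], "yaw": [0,0,0,0,0,0,0,0,0,0], "fingers": [255,255,255,255,255,255,255,255,255,255]}}

```text
clock: 9.25
position: [539.2, -304.3, 61.9]
ee_rot: [0.812, -0.583, -0.003, -0.0]
contact_force: [0.6, 0.4, 0.2]
gripper_width: -0.7
```

```bash
python3 - <<'E'
from h import *
im=get_image("side");cv2.imwrite("pics/side6.png",cv2.resize(im[150:290,240:400],None,fx=4,fy=4,interpolation=cv2.INTER_CUBIC))
E
```

```text
(no output)
```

View pics/side6.png

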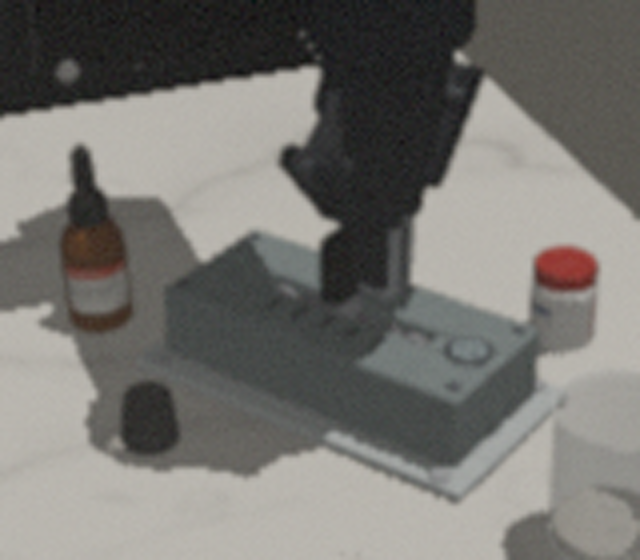

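Second notch reached (tab shifted about 26 px per click in the zoomed view). Now the third click, in two short pushes.

>>> {"method": "send_rows", "body": {"translation": [[-0.002,0,0],[-0.004,0,0],[-0.006,0,0],[-0.0075,0,0],[-0.009,0,0],[-0.0105,0,0],[-0.0105,0,0]], "yaw": [0,0,0,0,0,0,0], "fingers": [255,255,255,255,255,255,255]}}

```text
clock: 10.0
position: [535.7, -294.0, 62.0]
ee_rot: [0.812, -0.583, -0.003, -0.001]
contact_force: [0.5, -0.5, 0.4]
gripper_width: 0.4
```

>>> {"method": "send_rows", "body": {"translation": [[-0.001,0,0],[-0.002,0,0],[-0.003,0,0],[-0.0035,0,0],[-0.0035,0,0]], "yaw": [0,0,0,0,0], "fingers": [255,255,255,255,255]}}

```text
clock: 10.5
position: [534.6, -290.4, 62.0]
ee_rot: [0.812, -0.583, -0.003, -0.001]
contact_force: [0.4, -0.2, 0.4]
gripper_width: -0.3
```

>>> {"method": "send_rows", "body": {"translation": [[0.005,0,0],[0.012,0,0],[0.02,0,0],[0.025,0,-0.01],[0.025,0,-0.03],[0.025,0,-0.055],[0.025,0,-0.08],[0.025,0,-0.105],[0.025,0,-0.12],[0.025,0,-0.125],[0.025,0,-0.125]], "yaw": [0,0,0,0,0,0,0,0,0,0,0], "fingers": [255,255,255,255,255,255,255,255,255,255,255]}}

```text
clock: 11.6
position: [543.4, -315.1, 187.9]
ee_rot: [0.812, -0.583, -0.002, -0.001]
contact_force: [1.0, 0.2, -0.1]
gripper_width: -0.3
```

```bash
python3 - <<'E'
from h import *
im=get_image("side");cv2.imwrite("pics/side7.png",cv2.resize(im[150:290,240:400],None,fx=4,fy=4,interpolation=cv2.INTER_CUBIC))
im=get_image("scene");cv2.imwrite("pics/scene7.png",cv2.resize(im[170:290,260:420],None,fx=4,fy=4,interpolation=cv2.INTER_CUBIC))
from fit import T
p=[533,-283.5,.3305]
for t in(30,45,60): print(t,((proj("side",T(p,[[sx,-30+t+sy,86] for sx in(-15,15) for sy in(-6,6)]))-[240,150])*4).round().tolist())
E
```

```text
30 [[336.0, 246.0], [315.0, 238.0], [374.0, 219.0], [353.0, 212.0]]
45 [[310.0, 236.0], [289.0, 229.0], [348.0, 210.0], [327.0, 203.0]]
60 [[284.0, 227.0], [263.0, 220.0], [322.0, 202.0], [302.0, 195.0]]
```

View pics/side7.png

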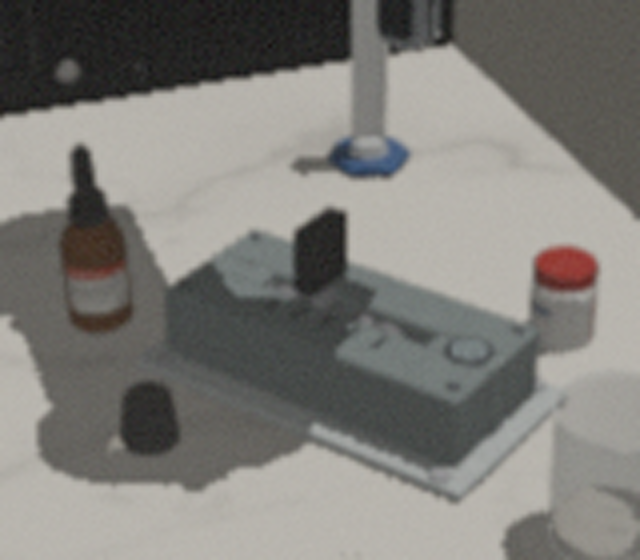

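View pics/scene7.png

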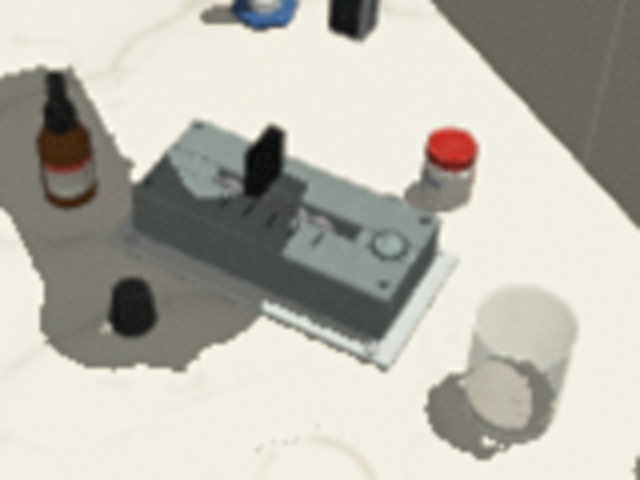

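The tab spans columns 294 to 347 in the zoomed side view. The prediction for 45 mm was 289 to 348, so it sits in the third notch. The bystanders look undisturbed and the arm is clear.

```bash
python3 -c "
from bench import *
print(job_done())"
```

```text
the job is handed in; nothing more can be done
None
```

The tab is in the third notch, the arm is clear, and the job is handed in at about 12 s of the 61 s allowed.

- **Home:** I pushed the tab with the closed fingertips from the first notch to the stop. The force rose to about 11 N, and the TCP ended 0.5 mm from where I expected the stop.
- **Clicks:** I crossed over the tab at height and pushed it back from the window side. After each of the three clicks the force fell to about zero.
- **Final check:** in the side picture the tab matches the 45 mm position (columns 294 to 347, predicted 289 to 348). The gripper stands at z = 188 mm with no meaningful contact force, and the bottle, jar, bung and beaker look unmoved.

No check failed. The first box fit from the fixed cameras was off by up to about 3 px at the corners, but the wrist camera's estimate of the centre agreed with it to within about 2 mm.

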